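Ice for the afternoon drinks

ROBOT

A 6-joint arm with a two-finger parallel gripper is mounted at the origin on the work surface. World frame = base frame: x ahead of the robot, y to its left, z up, the work surface at z = 0. Lengths are in m, angles in rad, forces in N, time in s.
With the tool pointing down it reaches from about 0.4 to 0.825 m from the base axis. Payload 7 kg.
Tool frame: the origin (TCP) lies on the centre line of the jaws, within the pads' length; the fingertips stand 14 mm ahead of it and the grasp point (between the pads) lies 5 mm behind it; z points along the fingers, y is the line along which they close (so a half turn about z gives the same grasp; the last joint's range is limited). The gripper opens to 88 mm and grips with 3 to 60 N. Pads are 19 mm wide; open, the fingers measure 130 mm over their backs; the gripper's body (78 mm by 193 mm) begins 47 mm behind the grasp point.
Start: joints at [1.62, 0.359, 0.012, 0, -1.224, -0.288], TCP at [0.16, 0.656, 0.241] pointing down, gripper open.
Joint ranges: [-3.07, 3.07], [-1.43, 2.12], [-1.02, 1.25], [-3.03, 1.67], [-3.05, -0], [-3.03, 3.03]. Speed limits (rad/s): [2.39, 2.39, 3.01, 3.14, 3.14, 3.14].

INTERFACE

Orientations are given as a rotation vector (axis times angle).
In Python, from bench import state, get_image, sign_off, cut_out gives the robot as it stands.
- The arm moves only by the shell command python3 -m pendant 'ROWS'. ROWS is JSON, a list of rows, each a list of 7 numbers: the shift along the world's x, y, z in units of 0.3 m (1.0 is 0.3 m), then the turn, a rotation vector about the world's x, y, z in units of 360 degrees (1.0 is 360 degrees), then the gripper command: -1 is fully open, 1 is shut, values between are in proportion. In form: [[x, y, z, wx, wy, wz, claw], ...]. A call has 1 to 5 rows; each row is the pose to reach, as a shift and turn from the pose commanded when the call began, turning the shorter way round; what a row does not reach only later rows make up. A row lasts 1/8 s, in which the tool goes at most 62.5 mm and 10.7 degrees, less where a joint would pass 70% of its speed; a pose out of reach is approached as far as the arm can. A call with a number of a shift or a turn outside -1 to 1 is refused whole. A call with a gripper value outside its range is refused whole. The fingers move at their own pace and stop on an object; the grip force is fixed at half the most. Time passes only in rows, so rows that repeat a pose let the fingers close. It gives the time, the measured TCP pose, the force, the opening and the grip force at its end, in the units of the state.
- state(): the state, without advancing time (a new reading comes with each control period).
- get_image(name): name is "side" or "top" or "wrist"; returns a dict with "pixels" (480x640x3 uint8, red, green, blue), "depth" (480x640 float32, m along the optical axis (not along the pixel's ray), 0 where there is no reading), "mtx" (3x3 intrinsics, pixels), "rvec" (rotation vector, rad) and "tvec" (3), from world to camera coordinates, as OpenCV has them. Camera axes: x right, y down, z forward; pixel columns grow to the right and rows downward; lengths in m; the calibration is good to about 2 mm. A picture is of the moment at which its call begins.
- sign_off(): hands the job in; it is judged then, once.
Trained networks look in a picture, given as the dict that the camera call returned (one of the last four; its "shot" number tells which), for a name from the list of things; names that differ only in an ending like _2 or _b are one class to them, and where a whole thing is asked for, a point or a joint stands for the part that bears it (a point fixed in the world has none). Each returns a list of dicts, best first, with "confidence" (0 to 1); they miss things now and then, are a little off and sometimes report something else, mostly with a low value. They report only what shows in the picture. A call takes as long as a camera call. They do not tell look-alikes from the thing itself.
- cut_out(target, picture): "region" (480x640 bool, what is visible of it) and "box" ([left, top, width, height] in pixels, round what is visible of it).
The state is a dict: "time_s": time; "q": joint angles; "dq": joint speeds; "joint_efforts": joint torques, N m; "eef_pos": TCP position; "orientation": TCP orientation; "contact_force": force on the tool from outside, world axes, zero at the start; "torque": the same for the moment, N m; "width": opening from 0.0 (shut) to 1.0 (fully open); "grasp_force": force on a finger pad.
Only numpy, scipy, OpenCV 4.12 (cv2) and the standard library are available. Lean on these libraries where they do the work, as an engineer would, in place of code of your own. Each camera call takes 0.05 s, during which the arm holds its last target. There are 200 camera calls.

TASK

Pick up the white jug of ice, keep it upright and turn it until its spout faces the steel bowl, and only then tip it so that all five ice balls go over the spout into the bowl. Stand the empty jug upright back on the middle of its cork mat and let go of it. Leave the bowl standing where it is, and do not push or knock over the other things on the desk.

Things in the scene. Friction and masses are not known exactly. Their poses are not given: they have to be found in the camera images.
- jug_center (a point): Slim white plastic jug, open top, 120 mm tall, 0.24-0.39 kg empty. Point: middle plane, half-way up (60 mm). Axes: z up, x to the spout, y across. Flat upright sides 66 mm apart (wall 3.5), free to grip from above, x -45 to +40 (+68 at the rim); rear wall x -45; underside x -45 to +40. Starts upright on the cork mat, spout away from the robot, up to 46 degrees either way.
- jug_lip (a point): Middle of the jug's spout lip: x +97 mm, at the rim, 120 mm above the underside; axes as jug_center. The front wall leans out from x +40 (bottom) to +58 (75 mm up), then slopes out as a beak to this lip, 50 mm wide. Ice rolls out when the jug is tipped forward by 90 degrees or more (108 empties it), and stays in below 60.
- jug_handle (a point): Middle of the grip of the jug's D handle, opposite the spout: x -87 mm, 63 mm above the underside. Round bar 14 mm thick, 20 to 107 mm above the underside, standing out to x -95. Axes as jug_center.
- bowl_center (a point): Round brushed-steel bowl, loose, upright, 75 mm high; outer diameter 150 mm at the rim (inner 144 mm), 68 mm at the foot, wall 3 mm. This point is on its axis, 37 mm above the desk; z up. Weighs 0.28 to 0.46 kg. Stands to the left or the right of the jug.
- mat: Flat round cork mat fixed on the desk, 170 mm across and 5 mm thick, on which the jug starts. Origin: centre of its underside, on the desk.
- ice0_center (a point): Centre of one of the five round ice pieces, a hard ball 28 mm across, 11 g; all five start loose inside the jug.
- ice1_center (a point): Centre of one of the five round ice pieces, a hard ball 28 mm across, 11 g; all five start loose inside the jug.
- ice2_center (a point): Centre of one of the five round ice pieces, a hard ball 28 mm across, 11 g; all five start loose inside the jug.
- ice3_center (a point): Centre of one of the five round ice pieces, a hard ball 28 mm across, 11 g; all five start loose inside the jug.
- ice4_center (a point): Centre of one of the five round ice pieces, a hard ball 28 mm across, 11 g; all five start loose inside the jug.
- calculator_center (a point): Bystander: black desk calculator 110 x 145 x 20 mm lying flat to the left; point 10 mm above its underside.
- tape_center (a point): Bystander: black case tape measure, 72 x 45 x 66 mm, standing between the jug's mat and the bowl; point 33 mm above the desk.
- mug_center (a point): Bystander: white mug 80 mm across (handle to 115 mm), 92 mm tall, towards the far edge; point on its axis half-way up.
- stapler_center (a point): Bystander: grey stapler 140 x 34 x 50 mm, to the right; point 24 mm above the desk.
- penpot_center (a point): Bystander: black round pen pot 76 mm across, 100 mm tall with pens to 150 mm, at the far left; point on its axis 50 mm up.
Not all that is in view belongs to the job. Several things look just like the mat: the one meant starts farthest to the robot's left.

How it is judged:
By the outcome, as a careful person would: the job done as asked, in the order asked, and still so for the second after the job is handed in, with the robot touching nothing.
It also fails if it takes over 54 s, if anything falls off the work surface, if the arm or the gripper's body presses on something with over 40 N, if the wrist force passes 120 N, or if a joint passes its speed limit or range.

## Working session

There is one attempt and no reset: what is moved stays moved. The work goes in short steps, Python scripts to look and compute and a shell command to move; the robot and the scene stay as the last step left them, time stands still between calls to the robot, and variables do not carry over. Pictures are saved under pics/ and viewed, at most 10 in all, crops included, and the job is handed in when it is done.

```bash
mkdir -p pics; ls
cat > h.py <<'E'
import numpy as np, cv2
from bench import state, get_image, sign_off, cut_out
from scipy.spatial.transform import Rotation as R
def cloud(p,mask=None):
    d=p["depth"]; m=(d>0) if mask is None else mask&(d>0)
    v,u=np.nonzero(m); z=d[v,u]; K=np.array(p["mtx"])
    c=np.c_[(u-K[0,2])/K[0,0]*z,(v-K[1,2])/K[1,1]*z,z]
    Rm=cv2.Rodrigues(np.array(p["rvec"],float))[0]
    return (c-np.array(p["tvec"]).ravel())@Rm
def save(p,n): cv2.imwrite("pics/"+n,p["pixels"][:,:,::-1])
E
python3 - <<'E'
from h import *
s=state(); print({k:np.round(v,3).tolist() for k,v in s.items() if not isinstance(v,str)})
np.set_printoptions(precision=3,suppress=True)
ims=[]
for c in ("top","side"):
    p=get_image(c); save(p,c+"0.png"); ims.append(p["pixels"])
    for n in ("jug_center","bowl_center","mat","tape_center","mug_center","stapler_center","penpot_center","calculator_center"):
        for r in cut_out(n,p)[:4]:
            if r["confidence"]<.25: continue
            q=cloud(p,r["region"])
            if len(q)==0: continue
            print(c,n,round(r["confidence"],2),r["box"],"med",np.median(q,0),"lo",np.percentile(q,2,axis=0),"hi",np.percentile(q,98,axis=0))
cv2.imwrite("pics/both.png",cv2.resize(np.vstack(ims)[:,:,::-1],None,fx=.62,fy=.62))
E
```

```text
pics
{'time_s': 0.0, 'q': [1.62, 0.359, 0.011, -0.0, -1.224, -0.288], 'dq': [-0.001, -0.0, -0.002, -0.003, 0.0, -0.0], 'joint_efforts': [-0.0, -58.272, 29.305, 6.997, 0.007, -0.0], 'eef_pos': [0.16, 0.655, 0.24], 'orientation': [3.118, -0.374, -0.0], 'contact_force': [0.779, -0.162, -0.729], 'torque': [-0.007, 0.023, 0.027], 'grasp_force': 0.0, 'width': 0.999}
top jug_center 0.96 [230.1, 229.7, 36.7, 79.6] med [0.55  0.206 0.091] lo [0.432 0.159 0.006] hi [0.604 0.237 0.127]
top bowl_center 0.75 [386.9, 208.5, 61.3, 60.0] med [ 0.622 -0.232  0.026] lo [ 0.549 -0.293 -0.002] hi [ 0.682 -0.158  0.077]
top mat 0.73 [223.7, 243.0, 63.9, 59.1] med [0.52  0.154 0.004] lo [ 0.447  0.108 -0.003] hi [0.6   0.268 0.012]
top mat 0.68 [338.8, 300.4, 64.9, 66.2] med [ 0.376 -0.121  0.005] lo [ 0.301 -0.196 -0.002] hi [ 0.452 -0.046  0.012]
top tape_center 0.86 [321.7, 255.7, 18.7, 37.5] med [ 0.525 -0.006  0.062] lo [ 0.481 -0.028  0.001] hi [0.563 0.016 0.071]
top tape_center 0.61 [238.8, 267.9, 11.5, 10.4] med [0.518 0.213 0.034] lo [0.507 0.202 0.024] hi [0.528 0.224 0.043]
top mug_center 0.83
[... 1005 characters left out ...]
4.6] med [0.531 0.151 0.007] lo [0.446 0.109 0.003] hi [0.601 0.221 0.01 ]
side tape_center 0.92 [266.1, 253.1, 45.5, 35.0] med [ 0.525 -0.023  0.048] lo [ 0.483 -0.029  0.008] hi [0.562 0.009 0.069]
side mug_center 0.95 [380.9, 216.8, 37.6, 53.4] med [ 0.773 -0.01   0.063] lo [ 0.74  -0.026  0.006] hi [0.815 0.053 0.095]
side stapler_center 0.59 [284.6, 414.1, 95.0, 39.6] med [ 0.488 -0.436  0.037] lo [ 0.421 -0.452  0.005] hi [ 0.551 -0.413  0.052]
side penpot_center 0.71 [295.9, 143.2, 28.6, 57.6] med [0.668 0.355 0.078] lo [0.633 0.34  0.002] hi [0.717 0.432 0.146]
side calculator_center 0.57 [218.1, 177.9, 40.9, 32.4] med [0.457 0.43  0.021] lo [0.414 0.361 0.008] hi [0.532 0.501 0.026]
```

View pics/both.png

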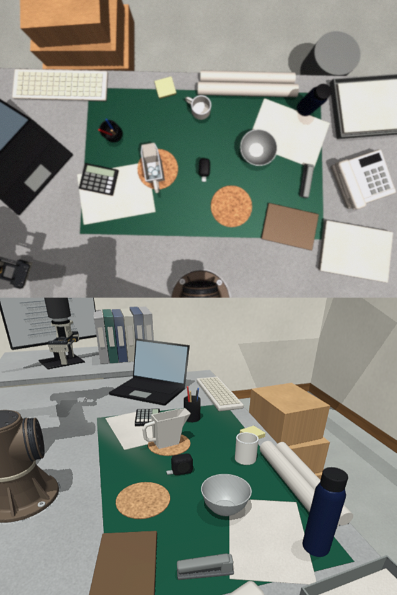

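Run:
```python
from h import *
np.set_printoptions(precision=3,suppress=True)
p=get_image("top")
im=p["pixels"][130:330,110:520]; cv2.imwrite("pics/topz.png",cv2.resize(im[:,:,::-1],(800,390)))
r=cut_out("jug_center",p)[0]; q=cloud(p,r["region"]); 
s=get_image("side"); r2=cut_out("jug_center",s)[0]; q2=cloud(s,r2["region"])
for Q in (q,q2,np.r_[q,q2]):
    t=Q[(Q[:,2]>.112)&(Q[:,2]<.135)][:,:2]
    print(len(t),cv2.minAreaRect(t.astype(np.float32)),t.mean(0), t.min(0),t.max(0))
t=q[q[:,2]>.112]
print(t[np.argsort(t[:,0])][::max(1,len(t)//40)])
# mat: circle fit
for pp in(p,s):
  for r in cut_out("mat",pp)[:2]:
    c=cloud(pp,r["region"]); c=c[(c[:,2]>.001)&(c[:,2]<.012)]
    print("mat",cv2.minEnclosingCircle(c[:,:2].astype(np.float32)))
  r=cut_out("bowl_center",pp)[0]; c=cloud(pp,r["region"]); c=c[c[:,2]>.065]
  print("bowl",cv2.minEnclosingCircle(c[:,:2].astype(np.float32)),c[:,2].max())
```

```text
428 ((0.5235171318054199, 0.19886088371276855), (0.17457690834999084, 0.06696808338165283), 11.471762657165527) [0.548 0.205] [0.438 0.156] [0.613 0.242]
768 ((0.5218799114227295, 0.20061755180358887), (0.17803123593330383, 0.0752117857336998), 11.870766639709473) [0.538 0.201] [0.436 0.156] [0.613 0.248]
1196 ((0.5218799114227295, 0.20061755180358887), (0.17803123593330383, 0.0752117857336998), 11.870766639709473) [0.542 0.203] [0.436 0.156] [0.613 0.248]
[[0.438 0.181 0.114]
 [0.464 0.189 0.12 ]
 [0.467 0.185 0.114]
 [0.468 0.201 0.123]
 [0.47  0.191 0.126]
 [0.472 0.222 0.124]
 [0.474 0.17  0.123]
 [0.476 0.162 0.125]
 [0.48  0.223 0.118]
 [0.486 0.158 0.122]
 [0.491 0.223 0.126]
 [0.498 0.161 0.122]
 [0.503 0.228 0.123]
 [0.511 0.226 0.121]
 [0.517 0.164 0.124]
 [0.522 0.229 0.126]
 [0.529 0.167 0.126]
 [0.536 0.17  0.123]
 [0.542 0.233 0.12 ]
 [0.548 0.17  0.124]
 [0.554 0.236 0.121]
 [0.56  0.173 0.123]
 [0.566 0.241 0.123]
 [0.572 0.24  0.116]
 [0.577 0.179 0.123]
 [0.582 0.179 0.124]
 [0.586 0.181 0.126]
 [0.589 0.228 0.115]
 [0.592 0.211 0.117]
 [0.594 0.223 0.118]
 [0.595 0.202 0.113]
 [0.596 0.187 0.123]
 [0.598 0.195 0.114]
 [0.599 0.221 0.118]
 [0.6   0.212 0.114]
 [0.6   0.228 0.122]
 [0.602 0.204 0.118]
 [0.603 0.22  0.124]
 [0.603 0.209 0.122]
 [0.604 0.232 0.127]
 [0.606 0.189 0.125]
 [0.608 0.189 0.128]
 [0.61  0.203 0.13 ]]
mat ((0.5230634212493896, 0.18775559961795807), 0.08490195870399475)
mat ((0.375974178314209, -0.12202782183885574), 0.0854259729385376)
bowl ((0.6142192482948303, -0.2232482135295868), 0.0751483365893364) 0.08174593767899394
mat ((0.3766564726829529, -0.11661037057638168), 0.08907299488782883)
mat ((0.5266439318656921, 0.18735003471374512), 0.08698946982622147)
bowl ((0.6143520474433899, -0.220845028758049), 0.07633589208126068) 0.07976799718734362
```

The pictures show the jug on the left cork mat (top image at about 248,270 full scale), its spout pointing away and slightly left. The tape measure is between jug and bowl, and the bowl is at about (417,238). I estimate the jug centre at (0.511, 0.198) with yaw 12°, the mat at (0.524, 0.188) and the bowl at (0.614, -0.223).

```bash
cat >> h.py <<'E'
G,H,TH=.005,.038,np.radians(20)   # grip point in jug frame (x, z from centre), lean-back of tool
def pose(c,yaw,tilt=0,th=TH):
    "TCP pose for jug centre c, yaw/tilt (deg)"
    J=R.from_euler('z',yaw,degrees=True)*R.from_euler('y',tilt,degrees=True)
    T=R.from_matrix(np.array([[1,0,0],[0,-1,0],[0,0,-1.]]))
    Rt=J*R.from_euler('y',-th)*T
    return np.array(c)+J.apply([G,0,H])+.005*Rt.apply([0,0,1]),Rt
def rows(goals):
    s=state(); p0=np.array(s["eef_pos"]); R0=R.from_rotvec(s["orientation"])
    for p,r in goals:
        print(np.round(np.r_[(p-p0)/.3,(r*R0.inv()).as_rotvec()/2/np.pi],3).tolist(), "deg",np.round(np.degrees((r*R0.inv()).magnitude())))
def jug_now():
    s=state(); Rt=R.from_rotvec(s["orientation"])
    T=R.from_matrix(np.array([[1,0,0],[0,-1,0],[0,0,-1.]]))
    J=Rt*T.inv()*R.from_euler('y',TH); 
    return np.array(s["eef_pos"])-.005*Rt.apply([0,0,1])-J.apply([G,0,H]),J.as_euler('ZYX',degrees=True)
E
python3 - <<'E'
from h import *
rows([pose((.511,.198,.195),11.7)])
E
```

```text
[1.193, -1.522, -0.041, -0.001, -0.056, 0.07] deg 32.0
```

```bash
python3 -m pendant '[[0.13,-0.16,0,0,-0.015,0.018,-1],[0.26,-0.33,0,0,-0.03,0.036,-1],[0.39,-0.49,0,0,-0.045,0.054,-1],[0.52,-0.65,0,-0.001,-0.056,0.07,-1],[0.65,-0.82,0,-0.001,-0.056,0.07,-1]]' | tail -c 600; python3 -m pendant '[[0.13,-0.16,0,0,0,0,-1],[0.26,-0.33,0,0,0,0,-1],[0.4,-0.5,-0.02,0,0,0,-1],[0.54,-0.7,-0.04,0,0,0,-1],[0.54,-0.7,-0.04,0,0,0,-1]]' | tail -c 600
python3 - <<'E'
from h import *
np.set_printoptions(precision=3,suppress=True)
s=state(); print(s["time_s"],np.round(s["q"],2),jug_now())
p=get_image("wrist"); save(p,"w1.png")
t=get_image("top")
for n,pp in (("w",p),("t",t)):
  rr=cut_out("jug_center",pp)
  if not rr: print(n,"none"); continue
  Q=cloud(pp,rr[0]["region"]); q=Q[(Q[:,2]>.112)&(Q[:,2]<.135)]
  print(n,rr[0]["confidence"],len(q),cv2.minAreaRect(q[:,:2].astype(np.float32)),q.min(0),q.max(0))
  a=np.radians(11.7); D=np.array([[np.cos(a),np.sin(a)],[-np.sin(a),np.cos(a)]])
  l=(q[:,:2]-[.511,.198])@D.T
  m=(l[:,0]>-35)
  for x in (-.03,-.01,.01,.03,.05,.065):
    k=abs(l[:,0]-x)<.01
    if k.sum()>3: print(x,np.percentile(l[k,1],[2,98]))
  print("x range",np.percentile(l[:,0],[0,1,99,100]))
rows([pose((.511,.198,.065),11.7)])
E
```

```text
time_s: 1.92
eef_pos: [0.3536, 0.4091, 0.2403]
orientation: [-3.043, -0.32, -0.538]
contact_force: [1.2, -0.2, -0.2]
width: 0.998
grasp_force: 0.0
time_s: 2.55
eef_pos: [0.5165, 0.1983, 0.2284]
orientation: [-3.045, -0.308, -0.537]
contact_force: [-0.6, 1.1, 0.3]
width: 0.995
grasp_force: 0.0
2.55 [ 0.85 -0.03 -0.68  0.34 -0.67  0.68] (array([0.51 , 0.197, 0.195]), array([11.545,  0.014, -0.019]))
w 0.86 4985 ((0.5333457589149475, 0.2028515785932541), (0.15451431274414062, 0.06563816219568253), 11.345488548278809) [0.457 0.162 0.112] [0.614 0.244 0.128]
-0.03 [-0.032  0.032]
-0.01 [-0.032  0.032]
0.01 [-0.032  0.033]
0.03 [-0.032  0.033]
0.05 [-0.033  0.032]
0.065 [-0.032  0.032]
x range [-0.054 -0.023  0.1    0.1  ]
t 0.71 218 ((0.5396568179130554, 0.20090806484222412), (0.14378240704536438, 0.06403227895498276), 11.60233211517334) [0.474 0.155 0.112] [0.611 0.24  0.131]
0.01 [-0.034 -0.031]
0.05 [-0.035  0.029]
0.065 [-0.035  0.029]
x range [-0.043 -0.042  0.099  0.101]
[0.007, -0.007, -0.435, 0.0, 0.0, -0.0] deg 0.0
```

View pics/w1.png

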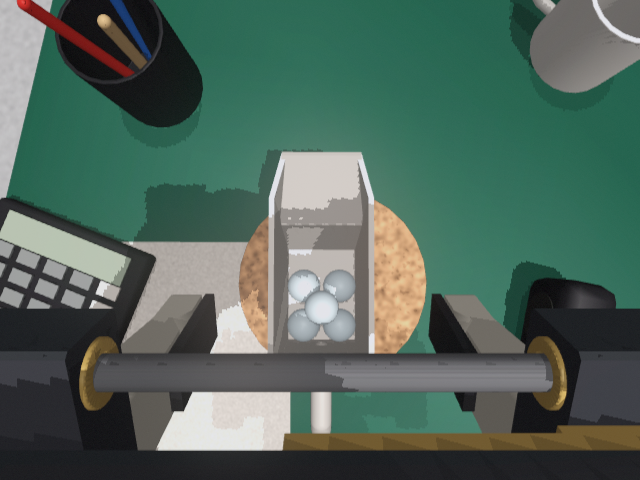

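The wrist view shows the jug squarely between the open fingers (columns 215–430, jug 270–375), with five ice balls inside. I'll go down and grip.

```bash
python3 -m pendant '[[0,0,-0.13,0,0,0,-1],[0.005,-0.003,-0.26,0,0,0,-1],[0.01,-0.006,-0.36,0,0,0,-1],[0.01,-0.006,-0.433,0,0,0,-1],[0.01,-0.006,-0.433,0,0,0,-1]]'; python3 -m pendant '[[0,0,0,0,0,0,1],[0,0,0,0,0,0,1],[0,0,0,0,0,0,1],[0,0,0,0,0,0,1],[0,0,0,0,0,0,1]]'
python3 - <<'E'
from h import *
s=state(); print(np.round(s["q"],2),jug_now(),s["torque"])
E
```

```text
time_s: 3.38
eef_pos: [0.5171, 0.1989, 0.0969]
orientation: [-3.047, -0.317, -0.533]
contact_force: [-0.3, -1.1, -0.5]
width: 1.002
grasp_force: 0.0
time_s: 4.0
eef_pos: [0.5191, 0.2005, 0.0999]
orientation: [-3.041, -0.314, -0.54]
contact_force: [-2.1, -0.8, 7.1]
width: 0.751
grasp_force: 30.0
[ 0.7   0.13 -0.99  0.88 -0.21  0.24] (array([0.51255004, 0.19916232, 0.06660418]), array([11.78798661, -0.12770316,  0.05780026])) [0.02059464 1.26440431 0.02056375]
```

```bash
python3 -m pendant '[[0,0,0.05,0,0,0,1],[0,0,0.15,0,0,0,1],[0,0,0.28,0,0,0,1],[0,0,0.42,0,0,0,1],[0,0,0.42,0,0,0,1]]'
cat >> h.py <<'E'
BOWL=np.array([.614,-.222])
def pour(tilt,yaw,lipz,back=.035):
    J=R.from_euler('z',yaw,degrees=True)*R.from_euler('y',tilt,degrees=True)
    d=np.array([np.cos(np.radians(yaw)),np.sin(np.radians(yaw))])
    return pose(np.r_[BOWL-back*d,lipz]-J.apply([.097,0,.06]),yaw,tilt)
E
python3 - <<'E'
from h import *
np.set_printoptions(precision=3,suppress=True)
s=state(); print(np.round(s["q"],2),jug_now(),s["contact_force"],s["torque"])
p=get_image("side"); save(p,"s2.png"); Q=cloud(p,cut_out("jug_center",p)[0]["region"]); print(Q.min(0),Q.max(0))
w=get_image("wrist")
im=np.hstack([p["pixels"][100:340,150:450],cv2.resize(w["pixels"],(320,240))]); cv2.imwrite("pics/l.png",im[:,:,::-1])
g=pour(0,-100,.25)
print(g[0]); rows([g])
c0,_=jug_now()
for f in(.25,.5,.75,1): 
    yaw=11.8+f*(-111.8); rows([pose(c0*(1-f)+f*np.array([.632,-.09,.195]),yaw)])
E
```

```text
time_s: 4.62
eef_pos: [0.5192, 0.2014, 0.228]
orientation: [-3.038, -0.313, -0.542]
contact_force: [0.5, -0.5, -4.3]
width: 0.752
grasp_force: 30.0
[ 0.85 -0.02 -0.68  0.34 -0.66  0.69] (array([0.513, 0.2  , 0.195]), array([11.818, -0.256,  0.202])) [ 0.514 -0.468 -4.316] [-0.34   1.546  0.031]
[0.424 0.108 0.004] [0.612 0.414 0.269]
[ 0.636 -0.099  0.223]
[0.395, -0.991, 0.001, -0.0, -0.0, -0.31] deg 112.0
[0.1, -0.25, 0.004, 0.0, -0.0, -0.077] deg 28.0
[0.196, -0.499, 0.009, 0.0, -0.0, -0.155] deg 56.0
[0.288, -0.744, 0.013, -0.0, -0.0, -0.233] deg 84.0
[0.378, -0.985, 0.017, -0.0, -0.0, -0.31] deg 112.0
```

View pics/l.png

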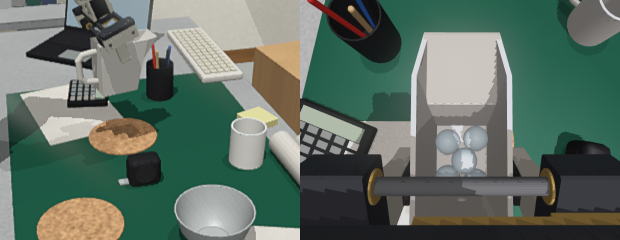

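Jug is lifted upright, clear of the mat, with all the ice inside. Next I'll carry it to the bowl, turning it level.

```bash
python3 -m pendant '[[0.02,-0.06,0,0,0,-0.02,1],[0.05,-0.13,0,0,0,-0.042,1],[0.08,-0.21,0,0,0,-0.065,1],[0.115,-0.29,0,0,0,-0.09,1],[0.145,-0.37,0.005,0,0,-0.115,1]]'; python3 -m pendant '[[0.03,-0.08,0,0,0,-0.025,1],[0.06,-0.16,0,0,0,-0.05,1],[0.09,-0.24,0,0,0,-0.075,1],[0.12,-0.32,0,0,0,-0.1,1],[0.15,-0.4,0,0,0,-0.125,1]]'
python3 - <<'E'
from h import *
np.set_printoptions(precision=3,suppress=True)
s=state(); print(np.round(s["q"],2),jug_now())
rows([pour(0,-100,.25)])
E
```

```text
time_s: 5.4
eef_pos: [0.5611, 0.087, 0.2239]
orientation: [2.904, -0.776, 0.508]
contact_force: [0.9, 0.3, -3.1]
width: 0.752
grasp_force: 30.0
time_s: 6.02
eef_pos: [0.6062, -0.0324, 0.2238]
orientation: [2.302, -1.763, 0.403]
contact_force: [0.4, 1.3, -2.2]
width: 0.752
grasp_force: 30.0
[ 0.46  0.23 -0.41  0.4  -1.04 -0.42] (array([ 0.604, -0.026,  0.191]), array([-74.931,  -0.011,  -0.224]))
[0.099, -0.221, -0.002, 0.0, -0.001, -0.07] deg 25.0
```

```bash
python3 -m pendant '[[0.03,-0.07,0,0,0,-0.024,1],[0.065,-0.15,0,0,0,-0.048,1],[0.1,-0.22,0,0,0,-0.07,1],[0.1,-0.22,0,0,0,-0.07,1]]'
python3 - <<'E'
from h import *
np.set_printoptions(precision=3,suppress=True)
s=state(); print(np.round(s["q"],2),jug_now())
p=get_image("side");t=get_image("top"); cv2.imwrite("pics/m.png",np.hstack([p["pixels"][120:400,200:480],t["pixels"][120:400,250:530]])[:,:,::-1])
b=cut_out("bowl_center",t)[0]; c=cloud(t,b["region"]); c=c[c[:,2]>.065]; print("bowl",cv2.minEnclosingCircle(c[(c[:,2]<.085)][:,:2].astype(np.float32)))
for n in(t,p):
  j=cloud(n,cut_out("jug_center",n)[0]["region"]); print(len(j),np.percentile(j,[1,99],axis=0))
for a,z in ((15,.235),(30,.21),(45,.18),(55,.16),(62,.14)): rows([pour(a,-100,z)])
E
```

```text
time_s: 6.52
eef_pos: [0.6368, -0.099, 0.223]
orientation: [1.834, -2.185, 0.32]
contact_force: [-0.5, -0.0, -3.1]
width: 0.751
grasp_force: 30.0
[ 0.31  0.36 -0.21  0.33 -1.2  -0.64] (array([ 0.638, -0.092,  0.19 ]), array([-100.045,   -0.087,   -0.247]))
bowl ((0.6137107014656067, -0.2242814153432846), 0.07468438148498535)
1137 [[ 0.594 -0.192  0.13 ]
 [ 0.664 -0.007  0.251]]
2919 [[ 0.595 -0.188  0.133]
 [ 0.674 -0.047  0.251]]
[0.0, 0.007, 0.023, 0.041, -0.007, -0.001] deg 15.0
[-0.001, -0.002, 0.021, 0.082, -0.015, -0.001] deg 30.0
[-0.006, -0.03, -0.002, 0.123, -0.022, -0.001] deg 45.0
[-0.011, -0.06, -0.023, 0.151, -0.026, -0.001] deg 55.0
[-0.016, -0.086, -0.061, 0.17, -0.03, -0.001] deg 62.0
```

View pics/m.png

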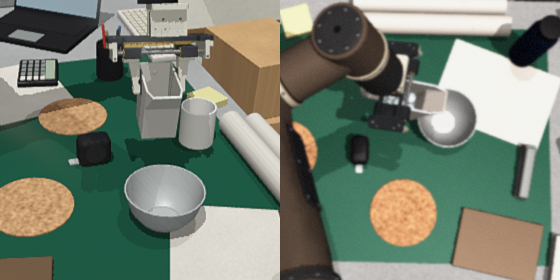

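The jug is upright with its spout over the near side of the bowl and pointing at the bowl's middle, and its underside clears everything. I'll tip it.

```bash
python3 -m pendant '[[0,0.003,0.01,0.02,-0.004,0,1],[0,0.007,0.023,0.041,-0.007,-0.001,1],[0,0.003,0.022,0.061,-0.011,-0.001,1],[-0.001,-0.002,0.021,0.082,-0.015,-0.001,1],[-0.003,-0.016,0.01,0.103,-0.018,-0.001,1]]'
python3 -m pendant '[[-0.003,-0.013,-0.012,0.02,-0.004,0,1],[-0.008,-0.044,-0.033,0.048,-0.008,0,1],[-0.01,-0.058,-0.052,0.058,-0.01,0,1],[-0.013,-0.07,-0.071,0.067,-0.012,0,1],[-0.013,-0.07,-0.071,0.067,-0.012,0,1]]'
python3 - <<'E'
from h import *
np.set_printoptions(precision=3,suppress=True)
s=state(); print(np.round(s["q"],2),jug_now()); J=jug_now()
p=get_image("side");save(p,"s3.png")
for a,z in ((66,.13),(70,.125),(73,.12),(76,.115),(79,.113)): rows([pour(a,-100,z)])
for a,z in ((82,.113),(85,.113),(88,.113),(92,.113),(98,.113),(105,.113),(112,.113)): rows([pour(a,-100,z)])
E
```

```text
time_s: 7.4
eef_pos: [0.6359, -0.1012, 0.2306]
orientation: [-1.856, 2.212, 0.29]
contact_force: [-0.1, -0.3, -4.3]
width: 0.753
grasp_force: 30.0
time_s: 8.02
eef_pos: [0.6311, -0.1241, 0.2063]
orientation: [-1.608, 1.926, 0.624]
contact_force: [-0.0, 0.9, -3.8]
width: 0.753
grasp_force: 30.0
[-0.35  0.47  0.17 -0.73 -1.46  0.32] (array([ 0.637, -0.092,  0.197]), array([-100.649,   62.104,   -0.508]))
[-0.003, -0.013, -0.019, 0.011, -0.002, 0.0] deg 4.0
[-0.006, -0.029, -0.022, 0.022, -0.004, 0.0] deg 8.0
[-0.008, -0.043, -0.029, 0.03, -0.006, 0.0] deg 11.0
[-0.011, -0.056, -0.037, 0.038, -0.007, 0.0] deg 14.0
[-0.013, -0.071, -0.036, 0.046, -0.009, 0.0] deg 17.0
[-0.016, -0.085, -0.029, 0.054, -0.01, 0.0] deg 20.0
[-0.019, -0.1, -0.022, 0.063, -0.012, 0.0] deg 23.0
[-0.021, -0.115, -0.017, 0.071, -0.013, 0.0] deg 26.0
[-0.025, -0.136, -0.01, 0.082, -0.015, 0.0] deg 30.0
[-0.031, -0.168, -0.004, 0.098, -0.018, 0.0] deg 36.0
[-0.037, -0.205, -0.001, 0.117, -0.021, 0.0] deg 43.0
[-0.044, -0.243, -0.002, 0.137, -0.025, 0.0] deg 50.0
```

Run:
```python
import cv2; im=cv2.imread("pics/s3.png")[100:380,180:500]; cv2.imwrite("pics/s3c.png",cv2.resize(im,None,fx=2,fy=2))
```

```text
(no output)
```

View pics/s3c.png

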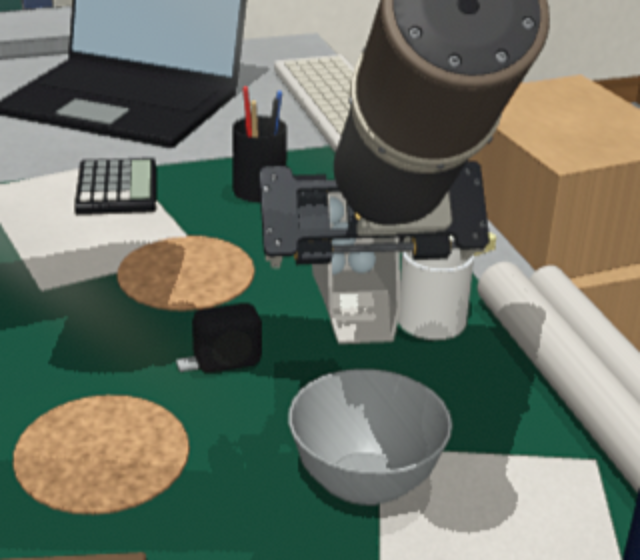

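The tilted jug holds, with its lip at about full-frame pixel (362,271), just behind the bowl, and the ice still inside. I'll go to 73° and check the lip against its expected projection.

```bash
python3 -m pendant '[[-0.003,-0.013,-0.019,0.011,-0.002,0,1],[-0.006,-0.029,-0.022,0.022,-0.004,0,1],[-0.008,-0.043,-0.029,0.03,-0.006,0,1],[-0.008,-0.043,-0.029,0.03,-0.006,0,1]]'
python3 - <<'E'
from h import *
np.set_printoptions(precision=3,suppress=True)
c,e=jug_now(); print(c,e,np.round(state()["q"],2)); J=R.from_euler('ZYX',e,degrees=True)
L=c+J.apply([[.097,.025,.06],[.097,-.025,.06]]); print(L)
p=get_image("side"); print(cv2.projectPoints(L,np.array(p["rvec"],float),np.array(p["tvec"],float),np.array(p["mtx"]),None)[0].squeeze())
r=cut_out("jug_center",p)[0]; m=r["region"]; v,u=np.nonzero(m); k=v>=v.max()-1; print(r["box"],v.max(),u[k].min(),u[k].max())
q=cloud(p,m); print(q[np.argsort(q[:,2])[:10]])
for a,z in ((76,.113),(79,.113),(82,.113),(85,.113),(88,.113),(92,.113),(98,.113),(105,.113),(112,.113)): rows([pour(a,-100,z)])
E
```

```text
time_s: 8.57
eef_pos: [0.6295, -0.1361, 0.1986]
orientation: [-1.493, 1.783, 0.744]
contact_force: [-0.1, -0.2, -4.3]
width: 0.756
grasp_force: 30.0
[ 0.635 -0.103  0.195] [-99.849  73.054   0.295] [-0.46  0.55  0.22 -0.88 -1.58  0.44]
[[ 0.645 -0.192  0.12 ]
 [ 0.596 -0.183  0.12 ]]
[[375.827 277.555]
 [349.133 278.918]]
[336.7, 172.3, 42.9, 111.9] 278 349 374
[[ 0.666  0.074 -0.001]
 [ 0.661  0.035  0.   ]
 [ 0.663  0.059  0.001]
 [ 0.667  0.077  0.002]
 [ 0.664  0.06   0.003]
 [ 0.665  0.064  0.003]
 [ 0.726 -0.012  0.003]
 [ 0.658  0.027  0.003]
 [ 0.658  0.018  0.003]
 [ 0.733 -0.002  0.003]]
[-0.005, -0.017, -0.019, 0.008, -0.001, 0.0] deg 3.0
[-0.008, -0.031, -0.011, 0.016, -0.002, 0.0] deg 6.0
[-0.01, -0.046, -0.004, 0.025, -0.004, 0.0] deg 9.0
[-0.013, -0.061, 0.003, 0.033, -0.005, 0.0] deg 12.0
[-0.016, -0.076, 0.008, 0.041, -0.007, 0.0] deg 15.0
[-0.019, -0.096, 0.014, 0.052, -0.009, 0.0] deg 19.0
[-0.025, -0.128, 0.021, 0.068, -0.012, 0.0] deg 25.0
[-0.032, -0.166, 0.024, 0.088, -0.015, 0.0] deg 32.0
[-0.038, -0.203, 0.023, 0.107, -0.018, 0.0] deg 39.0
```

Lip matches to a pixel, so there is no slip. I'll pour slowly.

```bash
python3 -m pendant '[[-0.005,-0.017,-0.019,0.008,-0.001,0,1],[-0.008,-0.031,-0.011,0.016,-0.002,0,1],[-0.01,-0.046,-0.004,0.025,-0.004,0,1],[-0.013,-0.061,0.003,0.033,-0.005,0,1],[-0.016,-0.076,0.008,0.041,-0.007,0,1]]'
python3 -m pendant '[[0,0,0,0,0,0,1],[-0.001,-0.01,0.003,0.006,-0.001,0,1],[-0.003,-0.02,0.006,0.011,-0.002,0,1],[-0.006,-0.036,0.009,0.019,-0.003,0,1],[-0.009,-0.052,0.012,0.027,-0.005,0,1]]'
python3 -m pendant '[[-0.002,-0.013,0.001,0.006,-0.001,0,1],[-0.005,-0.025,0.002,0.013,-0.002,0,1],[-0.007,-0.038,0.002,0.02,-0.003,0,1],[-0.01,-0.057,0.002,0.03,-0.004,0,1],[-0.013,-0.075,0.001,0.039,-0.006,0,1]]'
python3 -m pendant '[[0,0,0,0,0,0,1],[0,0,0,0,0,0,1],[0,0,0,0,0,0,1],[0,0,0,0,0,0,1]]'
python3 - <<'E'
from h import *
print(jug_now(),np.round(state()["q"],2))
p=get_image("side"); t=get_image("top")
cv2.imwrite("pics/p.png",np.hstack([cv2.resize(p["pixels"][200:380,260:440],(400,400)),cv2.resize(t["pixels"][180:300,350:470],(400,400))])[:,:,::-1])
for n,pp in(("s",p),("t",t)):
  print(n,[(round(r["confidence"],2),np.round(np.median(cloud(pp,r["region"]),0),3).tolist()) for r in cut_out("ice0_center",pp)])
E
```

```text
time_s: 9.3
eef_pos: [0.6249, -0.1591, 0.2014]
orientation: [-1.325, 1.583, 0.898]
contact_force: [-0.1, 0.1, -3.1]
width: 0.75
grasp_force: 30.0
time_s: 9.93
eef_pos: [0.6221, -0.1748, 0.2052]
orientation: [-1.214, 1.448, 0.984]
contact_force: [-0.2, 0.4, -3.2]
width: 0.753
grasp_force: 30.0
time_s: 10.55
eef_pos: [0.6182, -0.1973, 0.2054]
orientation: [-1.047, 1.257, 1.098]
contact_force: [-1.0, -0.1, -2.2]
width: 0.752
grasp_force: 30.0
time_s: 11.05
eef_pos: [0.6184, -0.1966, 0.2062]
orientation: [-1.051, 1.26, 1.096]
contact_force: [-0.2, -0.5, -2.7]
width: 0.754
grasp_force: 30.0
(array([ 0.6234783 , -0.16876186,  0.22501081]), array([  80.35952521,   67.83877114, -179.48430768])) [-0.72  0.89  0.38 -1.32 -2.07  0.55]
s []
t []
```

View pics/p.png

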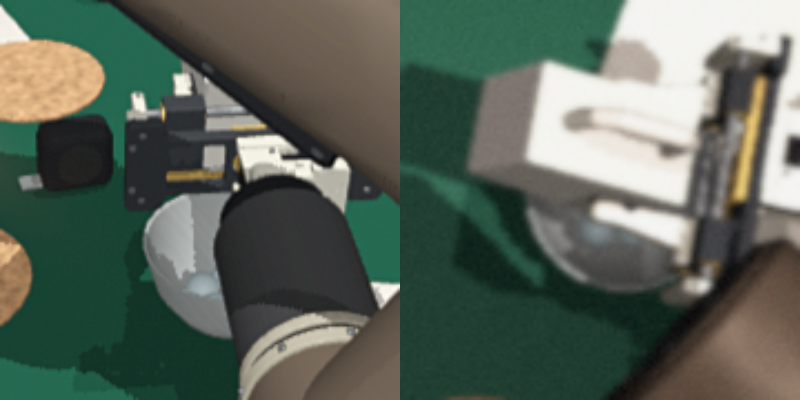

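The jug is at 112° over the bowl and ice shows in the bowl (side crop about 205,285). I'll bring it back up along the same path, then count.

Run:
```python
from h import *
for a,z in ((103,.118),(94,.125),(85,.135),(76,.145),(67,.16),(58,.18),(49,.2),(40,.215),(31,.23),(22,.24),(11,.25),(0,.255)): rows([pour(a,-100,z)])
```

```text
[0.009, 0.049, 0.021, -0.025, 0.004, 0.0] deg 9.0
[0.017, 0.098, 0.037, -0.05, 0.008, 0.0] deg 18.0
[0.026, 0.144, 0.056, -0.074, 0.013, 0.001] deg 27.0
[0.033, 0.187, 0.068, -0.099, 0.017, 0.001] deg 36.0
[0.04, 0.227, 0.09, -0.124, 0.021, 0.001] deg 45.0
[0.047, 0.262, 0.122, -0.148, 0.026, 0.001] deg 54.0
[0.052, 0.291, 0.15, -0.173, 0.03, 0.001] deg 63.0
[0.056, 0.314, 0.156, -0.198, 0.034, 0.001] deg 72.0
[0.058, 0.33, 0.16, -0.222, 0.039, 0.001] deg 81.0
[0.06, 0.338, 0.144, -0.247, 0.043, 0.001] deg 90.0
[0.06, 0.338, 0.118, -0.277, 0.049, 0.001] deg 101.0
[0.058, 0.327, 0.075, -0.307, 0.054, 0.001] deg 112.0
```

```bash
python3 -m pendant '[[0.009,0.049,0.021,-0.025,0.004,0,1],[0.017,0.098,0.037,-0.05,0.008,0,1],[0.026,0.144,0.056,-0.074,0.013,0.001,1],[0.033,0.187,0.068,-0.099,0.017,0.001,1],[0.04,0.227,0.09,-0.124,0.021,0.001,1]]'
python3 -m pendant '[[0.007,0.035,0.032,-0.024,0.005,0,1],[0.012,0.064,0.06,-0.049,0.009,0,1],[0.016,0.087,0.066,-0.074,0.013,0,1],[0.018,0.103,0.07,-0.098,0.018,0,1],[0.02,0.111,0.054,-0.123,0.022,0,1]]'
python3 -m pendant '[[0,0,-0.026,-0.029,0.005,0,1],[-0.002,-0.011,-0.07,-0.06,0.011,0,1],[-0.002,-0.011,-0.07,-0.06,0.011,0,1]]'
python3 - <<'E'
from h import *
c,e=jug_now(); print(c,e,np.round(state()["q"],2))
w=get_image("wrist"); t=get_image("top"); p=get_image("side")
cv2.imwrite("pics/c.png",np.hstack([cv2.resize(w["pixels"],(440,330)),cv2.resize(t["pixels"][200:280,380:460],(330,330))])[:,:,::-1])
for n,pp in(("w",w),("s",p),("t",t)):
  print(n,[(round(r["confidence"],2),np.round(np.median(cloud(pp,r["region"]),0),3).tolist()) for r in cut_out("ice0_center",pp)])
b=cloud(t,cut_out("bowl_center",t)[0]["region"]); b=b[(b[:,2]>.065)&(b[:,2]<.085)]; print(cv2.minEnclosingCircle(b[:,:2].astype(np.float32)))
E
```

```text
time_s: 11.88
eef_pos: [0.6303, -0.1287, 0.2332]
orientation: [-1.566, 1.861, 0.674]
contact_force: [0.6, 0.9, -3.4]
width: 0.753
grasp_force: 30.0
time_s: 12.5
eef_pos: [0.6363, -0.0947, 0.2502]
orientation: [-2.007, 2.387, 0.032]
contact_force: [-1.2, -1.4, -3.8]
width: 0.752
grasp_force: 30.0
time_s: 12.88
eef_pos: [0.6338, -0.0966, 0.2246]
orientation: [1.836, -2.176, 0.314]
contact_force: [-0.9, -1.4, -3.2]
width: 0.753
grasp_force: 30.0
[ 0.63453797 -0.0900492   0.1912518 ] [-99.80307609  -0.21403551  -0.68190597] [ 0.32  0.36 -0.21  0.33 -1.21 -0.64]
w []
s []
t [(0.68, [0.524, -0.007, 0.063])]
((0.6142979860305786, -0.22407935559749603), 0.07491076737642288)
```

View pics/c.png

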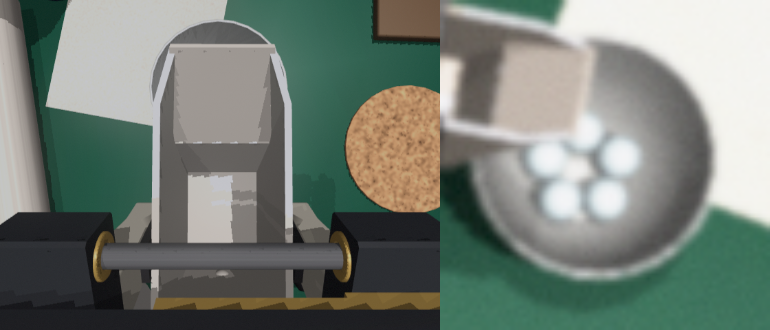

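All five balls are in the bowl (right crop, ring at about 545–620, 130–200), the jug is empty and the bowl has not moved. Now I'll carry the jug back.

Run:
```python
from h import *
for n in("top","side"):
  p=get_image(n)
  for r in cut_out("mat",p)[:3]:
    c=cloud(p,r["region"]); c=c[(c[:,2]>.001)&(c[:,2]<.012)]
    if c[:,1].mean()<.05: continue
    print(n,cv2.minEnclosingCircle(c[:,:2].astype(np.float32)),c[:,2].mean(),len(c))
    K=np.array(p["mtx"]); cs,_=cv2.findContours(r["region"].astype(np.uint8),0,1); e=cv2.fitEllipse(max(cs,key=len)); 
    Rm=cv2.Rodrigues(np.array(p["rvec"],float))[0]; d=Rm.T@np.linalg.inv(K)@np.r_[e[0],1]; o=-Rm.T@np.array(p["tvec"]).ravel()
    print("ellipse",e,o+d*(.005-o[2])/d[2])
c0,_=jug_now()
g=np.array([.524,.188,.195])
for f in(.25,.5,.75,1): rows([pose(c0*(1-f)+f*g,-99.8+f*111.6)])
```

```text
top ((0.5455167293548584, 0.1387408822774887), 0.06290483474731445) 0.005276076858898974 311
ellipse ((277.74700927734375, 262.9253845214844), (12.921954154968262, 49.06849670410156), 156.11337280273438) [0.5486106  0.12789691 0.005     ]
side ((0.5245822668075562, 0.19501468539237976), 0.09352140128612518) 0.006822297639236631 2041
ellipse ((272.2012023925781, 235.578125), (36.978885650634766, 68.02035522460938), 87.43379211425781) [0.52298334 0.18808272 0.005     ]
[-0.084, 0.235, 0.0, -0.0, -0.001, 0.078] deg 28.0
[-0.168, 0.475, 0.0, 0.0, -0.001, 0.156] deg 56.0
[-0.257, 0.718, 0.001, 0.0, -0.001, 0.233] deg 84.0
[-0.35, 0.963, 0.001, 0.001, -0.001, 0.311] deg 112.0
```

Mat centre is about (0.524, 0.188), with the measurements agreeing.

```bash
python3 -m pendant '[[-0.02,0.06,0,0,0,0.02,1],[-0.045,0.13,0,0,0,0.043,1],[-0.075,0.21,0,0,0,0.068,1],[-0.1,0.285,0,0,0,0.093,1],[-0.127,0.36,0,0,0,0.118,1]]' |head -2
python3 -m pendant '[[-0.027,0.075,0,0,0,0.025,1],[-0.055,0.15,0,0,0,0.05,1],[-0.082,0.23,0,0,0,0.075,1],[-0.11,0.3,0,0,0,0.1,1],[-0.138,0.38,0,0,0,0.125,1]]'|head -2
python3 -m pendant '[[-0.027,0.075,0,0,0,0.025,1],[-0.055,0.15,0,0,0,0.047,1],[-0.085,0.223,0,0.001,-0.001,0.068,1],[-0.085,0.223,0,0.001,-0.001,0.068,1]]'
python3 - <<'E'
from h import *
print(jug_now(),np.round(state()["q"],2))
w=get_image("wrist")
q=cloud(w,cut_out("jug_center",w)[0]["region"]); print(np.percentile(q[:,2],99.5))
rows([pose((.524,.188,.195),11.8),pose((.524,.188,.066),11.8)])
E
```

```text
time_s: 14.05
eef_pos: [0.5973, 0.0098, 0.2279]
time_s: 14.68
eef_pos: [0.5556, 0.1234, 0.2279]
time_s: 15.18
eef_pos: [0.5304, 0.1903, 0.2282]
orientation: [-3.039, -0.319, -0.546]
contact_force: [0.5, 0.5, -2.8]
width: 0.753
grasp_force: 30.0
(array([0.52404998, 0.18895376, 0.19482896]), array([11.99180469, -0.38781551,  0.05403566])) [ 0.81 -0.01 -0.66  0.33 -0.65  0.73]
0.25583470517711987
[-0.0, -0.001, 0.002, -0.0, 0.001, -0.0] deg 0.0
[-0.0, -0.001, -0.428, -0.0, 0.001, -0.0] deg 0.0
```

```bash
python3 -m pendant '[[0,0,-0.1,0,0,0,1],[0,0,-0.23,0,0,0,1],[0,0,-0.34,0,0,0,1],[0,0,-0.39,0,0.001,0,1],[0,0,-0.415,0,0.001,0,1]]'
python3 -m pendant '[[0,0,0,0,0,0,1],[0,0,-0.007,0,0,0,1],[0,0,-0.014,0,0,0,1],[0,0,-0.014,0,0,0,1]]'
python3 - <<'E'
from h import *
print(jug_now(),state()["contact_force"])
E
```

```text
time_s: 15.9
eef_pos: [0.5305, 0.1892, 0.1017]
orientation: [-3.043, -0.315, -0.533]
contact_force: [0.4, 1.1, -2.2]
width: 0.751
grasp_force: 30.0
time_s: 16.4
eef_pos: [0.5314, 0.1907, 0.0999]
orientation: [-3.039, -0.318, -0.538]
contact_force: [0.9, -0.0, 0.5]
width: 0.752
grasp_force: 30.0
(array([0.52485043, 0.18936876, 0.06659636]), array([11.98212504, -0.10930017,  0.14549125])) [ 0.92131306 -0.0232563   0.53483971]
```

Contact made, so I'll release and rise.

```bash
python3 -m pendant '[[0,0,0,0,0,0,0.3],[0,0,0,0,0,0,-0.2],[0,0,0,0,0,0,-1],[0,0,0,0,0,0,-1],[0,0,0,0,0,0,-1]]'
python3 -m pendant '[[0,0,0.05,0,0,0,-1],[0,0,0.15,0,0,0,-1],[0,0,0.3,0,0,0,-1],[0,0,0.48,0,0,0,-1],[0,0,0.5,0,0,0,-1]]'
python3 - <<'E'
from h import *
np.set_printoptions(precision=3,suppress=True)
w=get_image("wrist"); t=get_image("top"); p=get_image("side")
cv2.imwrite("pics/f.png",np.hstack([cv2.resize(w["pixels"],(400,300)),cv2.resize(p["pixels"][130:400,180:540],(400,300))])[:,:,::-1])
Q=cloud(w,cut_out("jug_center",w)[0]["region"]); q=Q[(Q[:,2]>.112)&(Q[:,2]<.135)]
print(cv2.minAreaRect(q[:,:2].astype(np.float32)),q[:,2].max(),q[:,:2].max(0))
a=np.radians(12); D=np.array([[np.cos(a),np.sin(a)],[-np.sin(a),np.cos(a)]]); l=(q[:,:2]-[.524,.188])@D.T; print(np.percentile(l,[0,2,98,100],axis=0))
m=[cloud(p,r["region"]) for r in cut_out("mat",p)[:2]]
for n in("tape_center","mug_center","bowl_center","penpot_center"):
  r=cut_out(n,p); print(n,np.median(cloud(p,r[0]["region"]),0) if r else None)
E
```

```text
time_s: 17.02
eef_pos: [0.5305, 0.1899, 0.0987]
orientation: [-3.041, -0.318, -0.535]
contact_force: [-0.6, 0.1, -0.5]
width: 0.982
grasp_force: 0.0
time_s: 17.65
eef_pos: [0.5321, 0.1919, 0.2536]
orientation: [-3.034, -0.318, -0.544]
contact_force: [-1.1, 0.5, 0.1]
width: 0.998
grasp_force: 0.0
((0.5586341023445129, 0.19658797979354858), (0.12764295935630798, 0.06618604063987732), 11.845191955566406) 0.12840757741130746 [0.625 0.236]
[[-0.028 -0.032]
 [-0.023 -0.032]
 [ 0.098  0.034]
 [ 0.099  0.034]]
tape_center [ 0.526 -0.022  0.046]
mug_center [ 0.772 -0.01   0.062]
bowl_center [ 0.622 -0.188  0.05 ]
penpot_center [ 0.488 -0.436  0.037]
```

View pics/f.png

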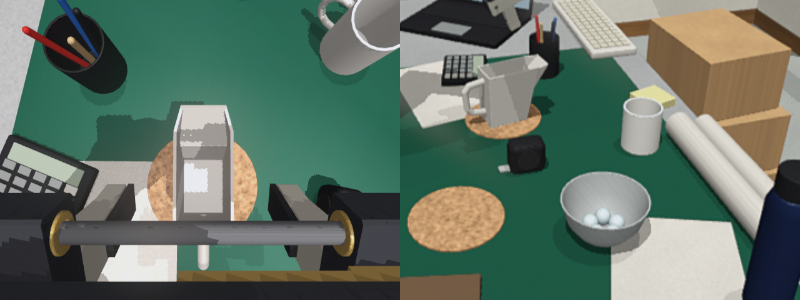

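The jug stands empty and upright on the middle of its mat. The ice is in the bowl, the other things have not moved, and the arm is clear.

```bash
python3 -c "
from bench import sign_off; print(sign_off())"
```

```text
the job is handed in; nothing more can be done
None
```

Done and handed in at about 18 s of the 54 s allowed: all five ice balls are in the bowl, which has not moved, and the empty jug stands upright and released on the middle of its mat, with nothing else disturbed.

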